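# Shut and lock the plate reader's filter cover

## Task

The filter-compartment cover on top of the plate reader has been left ajar. Push it down with a fingertip until it is fully shut, then set a fingertip in the slot of its quarter-turn fastener and turn the fastener clockwise, as seen from above, to its stop so that the cover is locked. Do not lift the cover any further open, and leave the tools and labware around it alone.

Things in the scene. Friction and masses are not known exactly. Their poses are not given: they have to be found in the camera images.
- reader: Microplate reader, a beige box fixed in place, 380 mm deep (its x), 400 mm wide (its y), its flat top deck 170 mm above the bench. Origin: centre of its underside. Its front faces its own -x (towards the robot), z is up. Under the front lip of the deck a steel keeper bar, hidden, catches the fastener's cam tongue.
- cover (a joint): Angle of the filter cover, rad: 0 = fully shut at a firm stop, flush with the deck; grows as its front edge rises. Starts ajar at 0.20 to 0.42. A flat beige plate 170 mm (x) by 200 mm (y) by 8 mm in the front half of the deck, hinged along its rear edge. The friction hinge keeps it where it is left; 2 to 4 N on its front part pushes it down.
- hinge (a point): Middle of the cover's hinge line, which runs along the reader's y; fixed to the cover, at x = 10 mm, y = 0, z = 166 mm in the reader's frame. The cover's top face lies 4 mm above it when shut; the plate reaches from 2 to 172 mm in front of it. Axes: the cover's, parallel to the reader's when shut.
- cover_left (a point): A bare spot on the cover's top face left of the fastener, good to push on: 125 mm in front of the hinge line, 72 mm to the left (+y) of the cover's middle line. The cover is bare over 50 mm on either side of the fastener. Axes: the cover's (z normal to it).
- fastener (a joint): Turn of the fastener, rad: 0 = open, slot parallel to the cover's front edge; grows clockwise seen from above to a hard stop at 1.571 = locked, slot fore-and-aft, in line with the small white tick on the front of the bezel. Starts at 0 to 0.3; stays where left. Takes 0.08 N m: some 5 N on a slot wall 18 mm off the axis, swept round. Fingertips twisted at its centre are loose and slip.
- slot (a point): On the fastener's axis, centre of its slot's mouth. A round grey dial, 73 mm across, in a dark bezel ring 88 mm across, both 6 mm proud of the cover, 123 mm in front of the hinge line. The slot runs right across the dial: 30 mm wide, 77 mm long, 14 mm deep, flat walls. Axes turn with the dial: x along the slot (to the reader's -y when open, -x when locked), z out of the cover.
- cam_tip (a point): Tip of the steel cam tongue that sticks out below the cover, 62 mm from the fastener's axis, in line with the slot, turning with it. Over the last third of the turn it passes below the keeper bar under the deck's front lip; it does so only if the cover is shut. Turned while the cover is up, it keeps the cover from shutting.
- screwdriver: Bystander: screwdriver with a black handle, 160 mm long, handle 26 mm thick, lying on the deck to the right of the cover. Origin: middle of its length, underside; x towards its blade.
- filter_case: Bystander: grey case with three round filters, 62 x 92 x 24 mm, on the deck behind and left of the cover. Origin: centre of its underside.
- microplate: Bystander: white 96-well plate, 128 x 86 x 15 mm, on the bench left of the reader. Origin: centre of its underside.
- reagent_bottle: Bystander: white bottle, 62 mm in diameter, 150 mm tall, on the bench right of the reader. Origin: centre of its underside.

How it is judged:
On the way, in this order (a step that is already met when the one before it is completed fails the run):
1. the cover is pushed shut (value of joint cover below 0.03 rad), for 0.2 s.
2. the fastener is turned to its stop with the cover shut (value of joint fastener above 1.45 rad and value of joint cover below 0.02 rad), for 0.2 s.
At the end, for the whole second after the job is handed in: The cover is shut (within 0.02 rad, about 3 mm at its front edge) and the fastener stands at its locked stop (at least 1.45 of 1.571 rad), at rest (all of step 2 and velocity of joint fastener below 0.05 rad/s); the robot touches nothing.
It fails at once if the cover is lifted further open than it was left (beyond 0.55 rad) (value of joint cover above 0.55 rad).
It fails at once if a bystander is lifted, pushed away or knocked over (moved more than 25 mm) (distance of any of screwdriver, filter_case, microplate, reagent_bottle from where it was at the start of the episode above 0.025 m).
It also fails if it takes over 42 s, if anything falls off the work surface, if the arm or the gripper's body presses on something with over 40 N, if the wrist force passes 120 N, or if a joint passes its speed limit or range.

## Robot

A 6-joint arm with a two-finger parallel gripper is mounted at the origin on the work surface. World frame = base frame: x ahead of the robot, y to its left, z up, the work surface at z = 0. Lengths are in m, angles in rad, forces in N, time in s.
With the tool pointing down it reaches from about 0.425 to 0.95 m from the base axis. Payload 3.5 kg.
Tool frame: the origin (TCP) lies midway between the tips of the shut fingers; the grasp point (between the pads) lies 19 mm behind it (ctrl.pinch_z is the distance from the TCP to the grasp point, in m); z points along the fingers, y is the line along which they close (so a half turn about z gives the same grasp; the last joint's range is limited). The gripper opens to 85 mm and grips with 20 to 120 N. Pads are 22 mm wide; open, the fingers measure 114 mm over their backs; the gripper's body (76 mm by 85 mm) begins 54 mm behind the grasp point. The pads swing forward as they close: fully open they stand 13 mm farther back than shut.
Start: joints at [-1.255, 0.286, 1.577, -0, 1.279, -0.15], TCP at [0.303, -0.603, 0.231] pointing down, gripper open.
Joint ranges: [-2.77, 2.77], [-0.9, 2.22], [0.21, 2.48], [-1.53, 4.67], [0.24, 2.81], [-2.84, 2.84]. Speed limits (rad/s): [2.79, 2.79, 3.14, 3.14, 3.14, 3.14].

## Interface

Orientations are given as a unit quaternion [x, y, z, w].
In Python, from plant import get_state, viewer, sign_off, ctrl gives the robot as it stands. The module is installed in compiled form; this text tells all that it offers.
- The arm moves only by the shell command python3 -m handwheel 'ROWS' [FORCE]. ROWS is JSON, a list that holds one entry, the list of rows, each a list of 5 numbers: the finger opening in m, from 0 to 0.0854, then the shift along the tool's x, y, z in m, then the turn about the tool's z in degrees. In form: [[[claw, x, y, z, spin], ...]]. A call has 1 to 12 rows; each row shifts and turns the commanded pose from where the row before left it, along the tool's axes as they then stand; what a row does not reach is not made up. A row lasts 1/12 s, in which the tool goes at most 41.7 mm and 7.16 degrees, less where a joint would pass 70% of its speed; a pose out of reach is approached as far as the arm can. A call is refused whole if a number of a shift passes 0.0417 or a number of a turn 7.16, either way. A call with a gripper value outside its range is refused whole. The fingers move at their own pace and stop on an object; FORCE is the grip in N (left out, the last holds). Time passes only in rows, so rows that do not move let the fingers close. It gives the time, the measured TCP pose, the force, the opening and the grip force at its end, in the units of the state.
- get_state(): the state, without advancing time (a new reading comes with each control period).
- viewer.read_camera(name): name is "scene" or "side" or "wrist"; returns the picture (480x640x3 uint8, blue, green, red); there is no depth.
- viewer.camera_params(name): a dict with "fov_y" (degrees; the focal length in pixels is half the picture's height over the tangent of half this angle, whatever the lens; pixels are square), "cx", "cy" (the principal point, pixels), "xyz" and "attitude" of the camera in the world; the wrist camera has in their place "hand_eye" (4x4, takes a point from camera to tool coordinates, whose origin is the TCP and whose axes are the flange's). Camera axes: x right, y up, looking along -z (the intrinsics and any distortion apply to the point x, -y, -z); pixel columns grow to the right and rows downward; lengths in m; the calibration is good to about 2 mm. A picture is of the moment at which its call begins: read the wrist's pose just before it. camera_params takes no time and is no camera call.
- sign_off(): hands the job in; it is judged then, once.
Trained networks look in the newest picture that a camera, given by its name, has taken for a name from the list of things; names that differ only in an ending like _2 or _b are one class to them, and where a whole thing is asked for, a point or a joint stands for the part that bears it (a point fixed in the world has none). Each returns a list of dicts, best first, with "confidence" (0 to 1); they miss things now and then, are a little off and sometimes report something else, mostly with a low value. They report only what shows in the picture. A call takes as long as a camera call.
- viewer.look_for(camera, name): "extent" ([left, top, width, height] as shares, 0 to 1, of the picture: columns of its width, rows of its height, round what is visible of it).
- viewer.outline_of(camera, name): "mask" (480x640 bool, what is visible of it) and "extent" ([left, top, width, height] as shares, 0 to 1, of the picture: columns of its width, rows of its height, round what is visible of it).
- viewer.pinpoint(camera, name): "xy" ([column, row] as shares, 0 to 1, of the picture: columns of its width, rows of its height: a listed point, or the origin of a listed thing).
The state is a dict: "time": time; "qpos": joint angles; "dq": joint speeds; "joint_efforts": joint torques, N m; "eef_pos": TCP position; "tcp_rot": TCP orientation; "contact_force": force on the tool from outside, world axes, zero at the start; "wrist_torque": the same for the moment, N m; "opening": opening from 0.0 (shut) to 1.0 (fully open); "finger_force": force on a finger pad.
Only numpy, scipy, OpenCV 4.12 (cv2) and the standard library are available. Lean on these libraries where they do the work, as an engineer would, in place of code of your own. Each camera call takes 0.05 s, during which the arm holds its last target. There are 200 camera calls.

## Working session

There is one attempt and no reset: what is moved stays moved. The work goes in short steps, Python scripts to look and compute and a shell command to move; the robot and the scene stay as the last step left them, time stands still between calls to the robot, and variables do not carry over. Pictures are saved under pics/ and viewed, at most 10 in all, crops included, and the job is handed in when it is done.

```bash
mkdir -p pics; cat > h.py <<'E'
import numpy as np, cv2
from scipy.spatial.transform import Rotation as R
from plant import get_state, viewer, ctrl
def cam(name, st=None):
    p=viewer.camera_params(name); f=240/np.tan(np.radians(p['fov_y'])/2)
    if 'hand_eye' in p:
        st=st or get_state(); H=np.array(p['hand_eye']); Rt=R.from_quat(st['tcp_rot']).as_matrix()
        return f,p['cx'],p['cy'],Rt@H[:3,3]+st['eef_pos'],Rt@H[:3,:3]
    a=np.array(p['attitude']); M=R.from_quat(a).as_matrix() if a.size==4 else a
    return f,p['cx'],p['cy'],np.array(p['xyz']),M
def ray(c,u,v):
    f,cx,cy,o,M=c; d=M@np.array([(u-cx)/f,-(v-cy)/f,-1]); return o,d/np.linalg.norm(d)
def atz(c,u,v,z):
    o,d=ray(c,u,v); return o+d*(z-o[2])/d[2]
def proj(c,P):
    f,cx,cy,o,M=c; q=M.T@(np.array(P)-o); return cx+f*q[0]/-q[2], cy-f*q[1]/-q[2]
def tri(rs):
    A=np.zeros((3,3));b=np.zeros(3)
    for o,d in rs:
        Q=np.eye(3)-np.outer(d,d);A+=Q;b+=Q@o
    return np.linalg.solve(A,b)
E
python3 - <<'E'
from h import *
for n in ('scene','side'):
    print(n,viewer.camera_params(n))
    cv2.imwrite(f'pics/{n}0.png',viewer.read_camera(n))
    for t in ('slot','cover_left','hinge','reader','cam_tip','screwdriver'):
        print(t,[(round(r['confidence'],2),np.round(np.array(r['xy'])*[640,480],1)) for r in viewer.pinpoint(n,t)[:2]])
print(viewer.camera_params('wrist')); s=get_state(); print(s)
E
```

```text
scene {'fov_y': 43.933910992346135, 'cx': 316.23398493305245, 'cy': 240.69794266869866, 'xyz': array([ 1.15891761, -0.62533826,  1.31494783]), 'attitude': array([0.28025831, 0.10591365, 0.33554542, 0.89311077])}
slot [(0.95, array([306.7, 187.4]))]
cover_left [(0.76, array([335.4, 175.3]))]
hinge [(0.79, array([331.3, 232.3]))]
reader []
cam_tip [(0.85, array([279. , 197.4]))]
screwdriver [(0.95, array([286.6, 269.8]))]
side {'fov_y': 45.78293369042308, 'cx': 316.81944274791545, 'cy': 239.43882362632087, 'xyz': array([-0.14207078,  1.0050266 ,  0.91015861]), 'attitude': array([-0.15278281,  0.4567013 ,  0.83213121, -0.27502541])}
slot [(0.46, array([323.4, 218.7]))]
cover_left [(0.74, array([304.9, 231.4])), (0.21, array([181.4, 401.3]))]
hinge [(0.94, array([297.5, 223.5]))]
reader [(0.9, array([303. , 275.6])), (0.7, array([303.4, 234.5]))]
cam_tip []
screwdriver [(0.59, array([338.1, 199.1])), (0.36, array([305.3, 232.2]))]
{'fov_y': 63.52377055804575, 'cx': 321.0038507590024, 'cy': 238.25757005281238, 'hand_eye': array([[-6.37973966e-04,  9.51395279e-01,  3.07971777e-01,
        
[... 297 characters left out ...]
array([-1.25498930e+00,  2.86262048e-01,  1.57672932e+00,  2.77540341e-06,
        1.27860095e+00, -1.50005785e-01]), 'dq': array([ 4.18909000e-04, -9.93795054e-05,  1.74042409e-03, -5.33646176e-04,
        3.24065453e-04, -5.13091408e-05]), 'joint_efforts': array([-1.39816966e-03, -4.05825520e+01, -2.92858672e+01, -1.73710482e-04,
        5.64293132e-04, -3.63697552e-06]), 'eef_pos': array([ 0.30319096, -0.60304615,  0.2313343 ]), 'tcp_rot': array([9.72999780e-01, 2.30806039e-01, 1.33826231e-06, 5.77733437e-08]), 'contact_force': array([-0.30784261, -0.032039  , -0.12089217]), 'wrist_torque': array([-0.01751427, -0.03028008, -0.01355407]), 'finger_force': 0.0, 'opening': 1.0001637116171833}
```

```bash
python3 - <<'E'
from h import *
s=cam('scene');d=cam('side')
for n,a,b in (('slot',(306.7,187.4),(323.4,218.7)),('left',(335.4,175.3),(304.9,231.4)),('hinge',(331.3,232.3),(297.5,223.5)),('sd',(286.6,269.8),(338.1,199.1))):
    P=tri([ray(s,*a),ray(d,*b)]);print(n,P.round(4),np.round(proj(s,P),1),np.round(proj(d,P),1))
print('camtip-scene z.17',atz(s,279,197.4,.19))
a=cv2.imread('pics/scene0.png');b=cv2.imread('pics/side0.png')
cv2.imwrite('pics/sc.png',cv2.resize(a[100:360,150:496],(800,600)))
cv2.imwrite('pics/sd.png',cv2.resize(b[100:360,150:496],(800,600)))
E
```

```text
slot [0.5432 0.0513 0.2236] [309.4 187.6] [326.1 218.5]
left [0.5578 0.123  0.2174] [333.5 175.2] [302.9 231.4]
hinge [0.6445 0.0248 0.1613] [334.  232.4] [300.1 223.4]
sd [ 0.6338 -0.1301  0.1682] [286.5 269.8] [338.  199.1]
camtip-scene z.17 [4.89210717e-01 4.79422985e-04 1.90000000e-01]
```

View pics/sc.png

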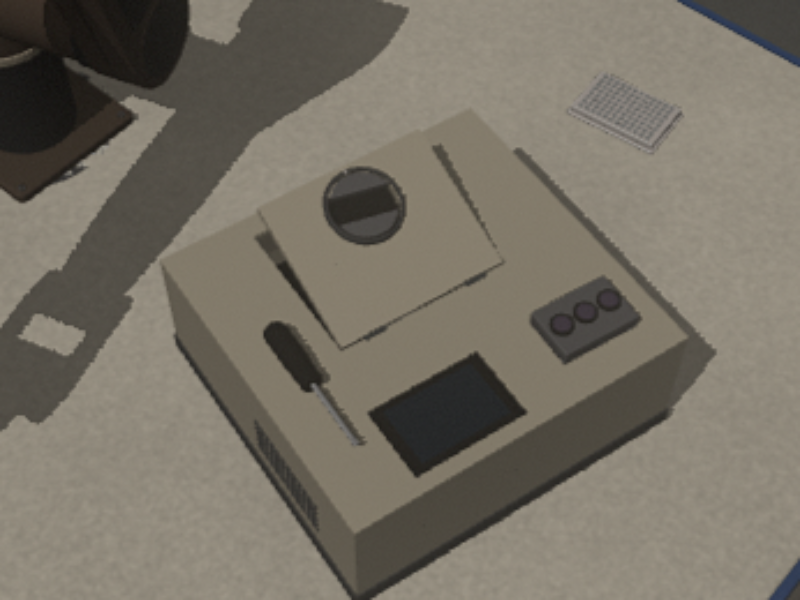

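View pics/sd.png

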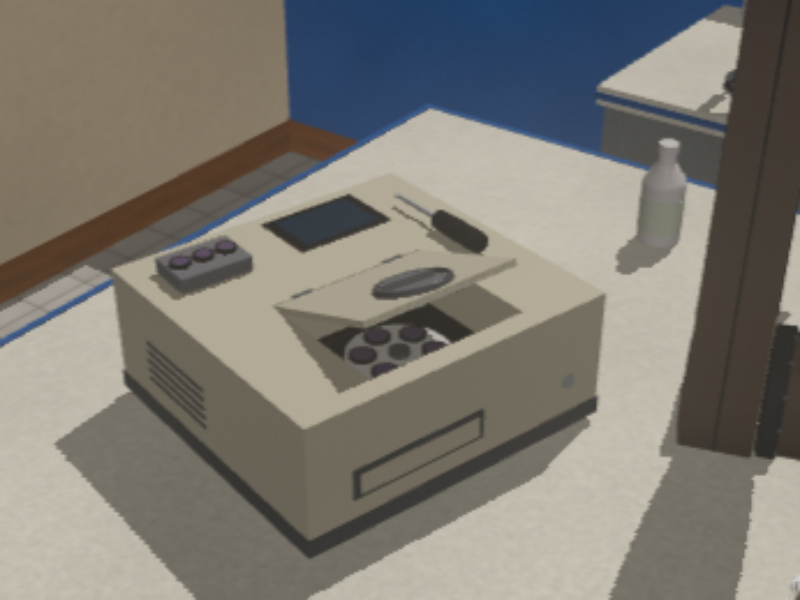

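The scene view shows the cover ajar (slot near pixel 307,188), with the slot nearly parallel to its front edge. In the side view the cover's front edge is raised (slot about 325,222). The screwdriver is to the right of the cover and the case is behind and left. Next: reader pose from the deck corners.

```bash
python3 - <<'E'
from h import *
s=cam('scene')
c=[atz(s,150+u*346/800,100+v*260/600,.17)[:2] for u,v in ((163,263),(470,110),(687,340),(357,530))]
FR,FL,RL,RR=c
for x in c: print(x.round(4))
ctr=np.mean(c,0)
ex=(RL+RR-FL-FR);ey=(FL+RL-FR-RR)
y1=np.arctan2(ex[1],ex[0]);y2=np.arctan2(-ey[0],ey[1]);print(ctr,np.degrees([y1,y2]),np.linalg.norm(ex)/2,np.linalg.norm(ey)/2)
y=(y1+y2)/2
r=np.array([[np.cos(y),-np.sin(y)],[np.sin(y),np.cos(y)]])
h=ctr+r@[.01,0]; print('hinge',h)
d=cam('side')
print('hinge by pinpoint scene',atz(s,331.3,232.3,.166),'side',atz(d,297.5,223.5,.166))
for a in np.arange(.2,.45,.02):
    def P(f,l,up): 
        q=h+r@[-(f*np.cos(a)-(-up)*-np.sin(a)*-1) if 0 else -(f*np.cos(a))+up*np.sin(a),l]; return [*q,.166+f*np.sin(a)+up*np.cos(a)]
    print(round(a,2),*[np.round(proj(k,P(*p)),1) for k in(s,d) for p in ((.123,0,.010),(.125,.072,.004))])
E
```

```text
[ 0.4059 -0.1192]
[0.5093 0.2627]
[0.8741 0.1603]
[ 0.7653 -0.2158]
[0.63865068 0.02202447] [-15.36700248 -15.64059825] 0.375507179264176 0.393571921860487
hinge [0.64828681 0.01935144]
hinge by pinpoint scene [0.64155295 0.01801655 0.166     ] side [0.64460337 0.03510936 0.166     ]
0.2 [306.6 192. ] [330.4 180.2] [329.2 228. ] [306.  240.4]
0.22 [306.7 191.5] [330.6 179.7] [329. 227.] [305.9 239.4]
0.24 [306.9 191.1] [330.8 179.2] [328.8 226.1] [305.7 238.4]
0.26 [307.1 190.7] [330.9 178.7] [328.6 225.1] [305.5 237.4]
0.28 [307.2 190.3] [331.1 178.3] [328.4 224.1] [305.3 236.4]
0.3 [307.4 189.9] [331.3 177.9] [328.2 223.1] [305.1 235.4]
0.32 [307.6 189.6] [331.5 177.4] [327.9 222.2] [304.9 234.4]
0.34 [307.8 189.3] [331.8 177. ] [327.7 221.2] [304.6 233.4]
0.36 [308.1 188.9] [332.  176.7] [327.4 220.2] [304.4 232.4]
0.38 [308.3 188.6] [332.2 176.3] [327.1 219.2] [304.1 231.4]
0.4 [308.5 188.3] [332.5 175.9] [326.8 218.2] [303.8 230.4]
0.42 [308.8 188.1] [332.8 175.6] [326.5 217.3] [303.5 229.3]
0.44 [309.  187.8] [333.  175.3] [326.2 216.3] [303.2 228.3]
```

```bash
python3 -m handwheel '[[[0,0,0,-0.03,0],[0,0,0,-0.03,0],[0,0,0,-0.03,0],[0,0.027,-0.027,-0.01,0],[0,0.027,-0.027,0,0],[0,0.027,-0.027,0,0],[0,0.027,-0.027,0,0],[0,0.027,-0.027,0,0],[0,0.027,-0.027,0,0],[0,0.027,-0.027,0,0],[0,0.027,-0.027,0,0],[0,0.027,-0.027,0,0]]]' 20; python3 -m handwheel '[[[0,0.027,-0.027,0,0],[0,0.027,-0.027,0,0],[0,0.027,-0.027,0,0],[0,0.027,-0.027,0,0],[0,0.027,-0.027,0,0],[0,0.027,-0.027,0,0],[0,0.027,-0.027,0,0],[0,0,0,0,-7.1],[0,0,0,0,-7.1],[0,0,0,0,-7.1],[0,0,0,0,-7.1],[0,0,0,0,-7.1]]]'; python3 -m handwheel '[[[0,0,0,0,-7.1],[0,0,0,0,-7.1],[0,0,0,0,-7.1],[0,0,0,0,-7.1],[0,0,0,0,-7.1],[0,0,0,0,-7.1],[0,0,0,0,-7.1],[0,0,0,0,-7.1],[0,0,0,0,-7.1],[0,0,0,0,-7.1],[0,0,0,0,-7.1],[0,0,0,0,-7.1]]]'; python3 -m handwheel '[[[0,0,0,0,-7.1],[0,0,0,0,-7.1],[0,0,0,0,-3.1],[0,0,0,0,0]]]'
python3 - <<'E'
from h import *
st=get_state();print(st['qpos'].round(3))
cv2.imwrite('pics/w1.png',viewer.read_camera('wrist')); c=cam('wrist',st)
for t in ('slot','cover_left','hinge','cam_tip'):
    for r in viewer.pinpoint('wrist',t)[:2]:
        u=np.array(r['xy'])*[640,480]; print(t,round(r['confidence'],2),u.round(1),atz(c,*u,.221).round(4),atz(c,*u,.166).round(4))
Rt=R.from_quat(st['tcp_rot']).as_matrix();print(Rt.round(3))
E
```

```text
time: 1.7
eef_pos: [0.4113, -0.275, 0.3316]
tcp_rot: [0.973, 0.231, 0.0, 0.0]
contact_force: [0.3, -0.9, 0.3]
opening: 0.0
finger_force: 0.0
time: 2.7
eef_pos: [0.4951, -0.0228, 0.3315]
tcp_rot: [0.855, 0.519, 0.0, 0.0]
contact_force: [0.5, -0.4, 0.7]
opening: 0.002
finger_force: 0.0
time: 3.7
eef_pos: [0.4951, -0.023, 0.3315]
tcp_rot: [0.278, 0.961, 0.0, 0.0]
contact_force: [-0.5, -0.1, 0.4]
opening: 0.001
finger_force: 0.0
time: 4.03
eef_pos: [0.4951, -0.0231, 0.3315]
tcp_rot: [0.133, 0.991, -0.0, 0.0]
contact_force: [-0.3, -0.4, 0.1]
opening: 0.002
finger_force: 0.0
[-0.252 -0.181  1.883 -0.     1.439 -1.556]
slot 0.57 [438.1 261.6] [0.5366 0.0505 0.221 ] [0.5622 0.0619 0.166 ]
cover_left 0.89 [539.3 253.8] [0.5494 0.1193 0.221 ] [0.5778 0.1458 0.166 ]
hinge 0.76 [407.3 352. ] [0.6031 0.0152 0.221 ] [0.6432 0.019  0.166 ]
[[-0.965  0.263  0.   ]
 [ 0.263  0.965 -0.   ]
 [-0.     0.    -1.   ]]
```

View pics/w1.png

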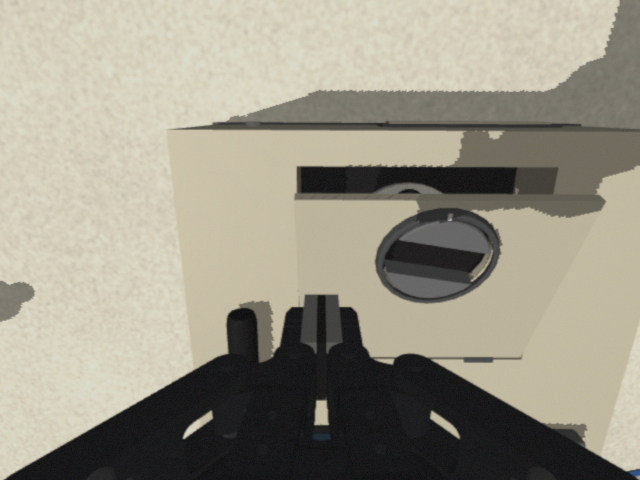

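The wrist view shows the dial at (438,257) with its slot slanted slightly clockwise. The cover's front edge is level at row 198, so the tool lines up with the reader. Next I'll push at cover_left.

```bash
python3 -m handwheel '[[[0,-0.004,0.0384,0,0],[0,-0.004,0.0384,0,0],[0,-0.004,0.0384,0,0],[0,-0.004,0.0384,0,0],[0,0,0,0.035,0],[0,0,0,0.035,0],[0,0,0,0.02,0],[0,0,0,0,0]]]'; python3 -m handwheel '[[[0,0,0,0.008,0],[0,0,0,0.008,0],[0,0,0,0.008,0],[0,0,0,0.008,0],[0,0,0,0.008,0],[0,0,0,0.008,0],[0,0,0,0.008,0],[0,0,0,0.008,0],[0,0,0,0.003,0],[0,0,0,0,0]]]'
```

```text
time: 4.95
eef_pos: [0.5478, 0.1211, 0.2348]
tcp_rot: [0.133, 0.991, -0.001, -0.006]
contact_force: [-1.4, -0.9, -1.2]
opening: -0.001
finger_force: 0.0
time: 5.78
eef_pos: [0.5505, 0.1208, 0.1726]
tcp_rot: [0.133, 0.991, -0.0, -0.001]
contact_force: [-0.3, 0.6, 0.5]
opening: -0.003
finger_force: 0.0
```

```bash
python3 -m handwheel '[[[0,0,0,0.002,0],[0,0,0,0.001,0],[0,0,0,0,0]]]'; python3 - <<'E'
from h import *
for n in('scene','side'):
    viewer.read_camera(n)
    for t in('slot','cover_left'): print(n,t,[(round(r['confidence'],2),np.round(np.array(r['xy'])*[640,480],1)) for r in viewer.pinpoint(n,t)[:1]])
E
```

```text
time: 6.03
eef_pos: [0.5512, 0.1208, 0.1713]
tcp_rot: [0.133, 0.991, -0.0, 0.0]
contact_force: [0.6, 0.3, 0.5]
opening: -0.002
finger_force: 0.0
scene slot [(0.97, array([305.7, 195.4]))]
scene cover_left []
side slot [(0.8, array([327.8, 235.3]))]
side cover_left [(0.78, array([306.1, 251.2]))]
```

```bash
python3 -m handwheel '[[[0,0,0,0.0015,0],[0,0,0,0,0]]]'|grep -E 'pos|force'; python3 -m handwheel '[[[0,0,0,0.0015,0],[0,0,0,0,0]]]'|grep -E 'pos|force'; python3 -m handwheel '[[[0,0,0,0.0015,0],[0,0,0,0,0]]]'|grep -E 'pos|force'
```

```text
eef_pos: [0.5513, 0.1209, 0.1701]
contact_force: [-0.1, -1.5, 1.3]
finger_force: 0.7
eef_pos: [0.5514, 0.1209, 0.17]
contact_force: [-4.2, -0.7, 7.6]
finger_force: 3.5
eef_pos: [0.5514, 0.1209, 0.17]
contact_force: [-6.6, -0.8, 12.3]
finger_force: 6.2
```

```bash
python3 -m handwheel '[[[0,0,0,0,0],[0,0,0,-0.02,0],[0,0,0,-0.04,0],[0,0,0,-0.04,0],[0.028,-0.014,-0.035,0,0],[0.028,-0.014,-0.035,0,0],[0.028,0,0,0,0],[0.028,0,0,0,0]]]'
python3 - <<'E'
from h import *
st=get_state();c=cam('wrist',st)
cv2.imwrite('pics/w2.png',viewer.read_camera('wrist'))
for t in ('slot','cover_left','hinge'):
    for r in viewer.pinpoint('wrist',t)[:1]:
        u=np.array(r['xy'])*[640,480]; print(t,round(r['confidence'],2),u.round(1),atz(c,*u,.176).round(4))
print([proj(c,st['eef_pos']),viewer.outline_of('wrist','fastener')[0]['extent']])
E
```

```text
time: 7.5
eef_pos: [0.5597, 0.0445, 0.2666]
tcp_rot: [0.135, 0.991, 0.0, -0.0]
contact_force: [-0.0, 0.2, -0.1]
opening: 0.327
finger_force: 0.0
slot 0.89 [323.4 192.9] [0.5292 0.0544 0.176 ]
cover_left 0.58 [438.4 185.9] [0.5437 0.1226 0.176 ]
hinge 0.83 [322.4 352. ] [0.6375 0.0238 0.176 ]
[(np.float64(321.12488082617296), np.float64(313.4035224475762)), [0.4059, 0.2667, 0.1902, 0.2544]]
```

View pics/w2.png

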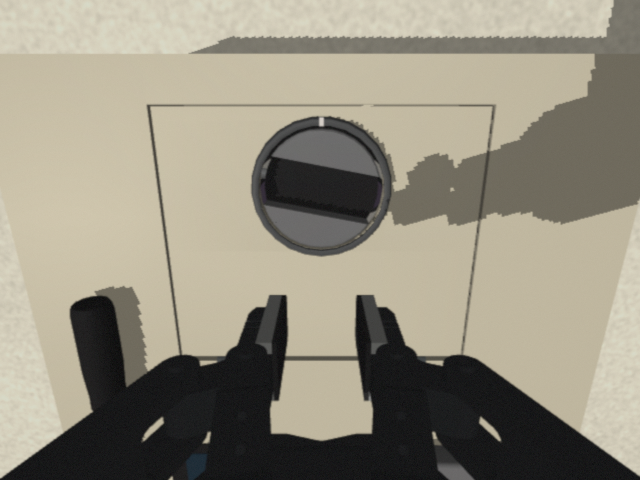

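```bash
python3 - <<'E'
from h import *
st=get_state();c=cam('wrist',st);Rt=R.from_quat(st['tcp_rot']).as_matrix()
for u in ((321.5,186),(322,188.5),(323.4,192.9)):
    P=atz(c,*u,.176); print(P.round(4),(Rt.T@(P-st['eef_pos'])).round(4))
a=np.array([atz(c,*u,.176) for u in((273,157),(382,178),(268,203),(368,222))])@Rt
print(np.degrees(np.arctan2(a[1]-a[0],a[1,1]-a[0,1]))[0],np.degrees(np.arctan2(a[3]-a[2],a[3,1]-a[2,1]))[0])
print(a.round(4))
s=cam('scene');d=cam('side');print(proj(s,[.5285,.0545,.176]),proj(d,[.5285,.0545,.176]))
E
```

```text
[0.5243 0.0568 0.176 ] [0.0364 0.0003 0.0904]
[0.5258 0.0567 0.176 ] [0.0349 0.0006 0.0904]
[0.5286 0.0568 0.176 ] [0.0322 0.0014 0.0904]
-10.85294043645139 -11.107766816774914
[[-0.4735  0.1639 -0.1764]
 [-0.4859  0.2289 -0.1764]
 [-0.5012  0.1598 -0.1764]
 [-0.5133  0.2215 -0.1764]]
(np.float64(305.98246348634774), np.float64(196.30088955012405)) (np.float64(330.10506739631955), np.float64(237.84380945676804))
```

```bash
python3 - <<'E'
from h import *
st=get_state();c=cam('wrist',st);Rt=R.from_quat(st['tcp_rot']).as_matrix()
im=viewer.read_camera('wrist'); print(st['eef_pos'].round(4),abs(st['dq']).max())
g=cv2.cvtColor(im,cv2.COLOR_BGR2GRAY)[100:270,235:410]
m=cv2.morphologyEx((g<110).astype(np.uint8),cv2.MORPH_OPEN,np.ones((5,5)))
cs,_=cv2.findContours(m,cv2.RETR_EXTERNAL,cv2.CHAIN_APPROX_NONE);k=max(cs,key=cv2.contourArea)
x,y,w,h=cv2.boundingRect(k);print(235+x,100+y,w,h)
u=viewer.pinpoint('wrist','slot')[0]['xy']*np.array([640,480]);e=np.array(viewer.outline_of('wrist','fastener')[0]['extent'])*[640,480,640,480];print(u,e)
for q in (u,(e[0]+e[2]/2,e[1]+e[3]/2),(235+x+w/2,100+y+h/2)):
    P=atz(c,*q,.176); print(np.round(q,1),P.round(4),(Rt.T@(P-st['eef_pos'])).round(4))
E
```

```text
[0.5594 0.047  0.2663] 0.0024473586931398777
248 118 142 140
[321.472 194.4  ] [256.192 132.    124.288 119.616]
[321.5 194.4] [0.5292 0.0554 0.176 ] [0.0312 0.0003 0.0904]
[318.3 191.8] [0.5272 0.054  0.176 ] [ 0.0328 -0.0016  0.0904]
[319. 188.] [0.525 0.055 0.176] [ 0.0352 -0.0012  0.0904]
```

```bash
python3 -m handwheel '[[[0.028,0.0345,-0.001,0,0],[0.028,0,0,0.035,5.5],[0.028,0,0,0.035,5.5],[0.028,0,0,0,0],[0.028,0,0,0,0]]]'
python3 - <<'E'
from h import *
st=get_state();c=cam('wrist',st)
im=viewer.read_camera('wrist');cv2.imwrite('pics/w3.png',cv2.resize(im[150:450,120:520],(800,600)))
print(viewer.pinpoint('wrist','slot')[:1],proj(c,st['eef_pos']),proj(c,[.5265,.055,.176]))
E
```

```text
time: 8.32
eef_pos: [0.5246, 0.0546, 0.195]
tcp_rot: [0.226, 0.974, -0.0, -0.003]
contact_force: [0.9, -0.8, 1.0]
opening: 0.33
finger_force: 0.0
[{'xy': [0.5044, 0.624], 'confidence': 0.67}] (np.float64(320.9402506137529), np.float64(313.41795583538425)) (np.float64(323.6542888913463), np.float64(296.0549827006528))
```

View pics/w3.png

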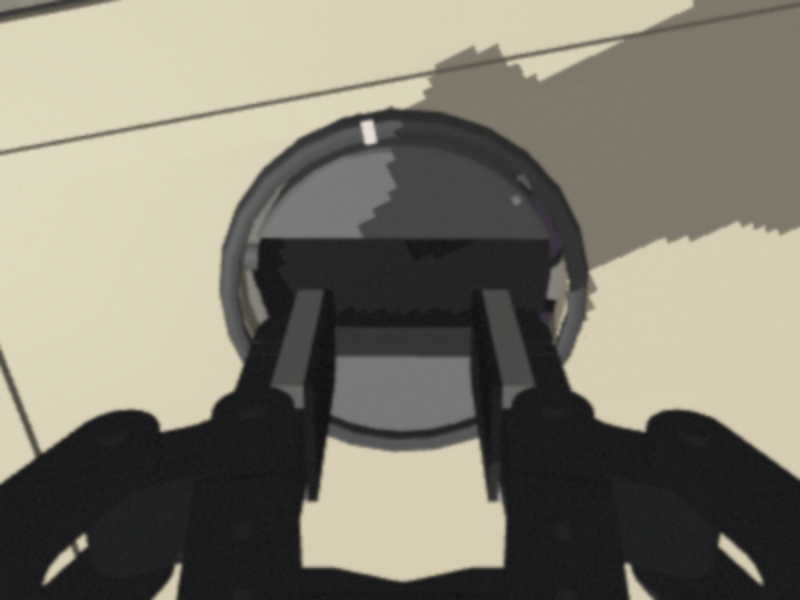

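The slot is horizontal in the image, aligned with the tool. Its mouth runs from row 269 to 327, so its centre is near (322,298).

```bash
python3 - <<'E'
from h import *
st=get_state();c=cam('wrist',st);Rt=R.from_quat(st['tcp_rot']).as_matrix()
for v in (269,298,327.5):
    P=atz(c,322,v,.176); print(P.round(4),(Rt.T@(P-st['eef_pos'])).round(4))
E
```

```text
[0.5184 0.0592 0.176 ] [0.0103 0.0005 0.0228]
[0.5316 0.0526 0.176 ] [-0.0045  0.0005  0.0228]
[0.5458 0.0456 0.176 ] [-0.0203  0.0005  0.0228]
```

```bash
python3 - <<'E'
from h import *
st=get_state();c=cam('wrist',st);Rt=R.from_quat(st['tcp_rot']).as_matrix()
im=viewer.read_camera('wrist');g=im[:,300:345].mean((1,2));print(st['eef_pos'].round(4),st['tcp_rot'].round(4))
print(g[255:340].round().astype(int).tolist())
E
```

```text
[0.5273 0.0542 0.1988] [2.265e-01 9.740e-01 2.000e-04 1.300e-03]
[75, 75, 76, 76, 74, 60, 37, 32, 32, 32, 32, 32, 32, 32, 32, 33, 33, 34, 36, 36, 37, 37, 37, 37, 37, 37, 37, 37, 37, 37, 37, 37, 37, 36, 37, 37, 37, 36, 37, 36, 35, 32, 28, 26, 24, 25, 25, 24, 26, 33, 46, 53, 53, 53, 53, 53, 53, 53, 53, 53, 53, 53, 56, 74, 105, 118, 119, 119, 119, 118, 118, 119, 119, 119, 118, 118, 118, 118, 118, 118, 118, 118, 118, 118, 118]
```

```bash
python3 - <<'E'
from h import *
st=get_state();c=cam('wrist',st);Rt=R.from_quat(st['tcp_rot']).as_matrix()
for v in (260.5,289.5,318.5):
    P=atz(c,322,v,.176); print(P.round(4),(Rt.T@(P-st['eef_pos'])).round(4))
E
```

```text
[0.5153 0.0608 0.176 ] [0.0143 0.0005 0.0233]
[0.5284 0.0543 0.176 ] [-0.0004  0.0005  0.0234]
[0.5422 0.0475 0.176 ] [-0.0157  0.0005  0.0235]
```

```bash
python3 -m handwheel '[[[0.028,0,0,0.012,0],[0.028,0,0,0.01,0],[0.028,0,0,0.008,0],[0.028,0,0,0,0],[0.028,0,0,0,0]]]'|grep -E 'pos|force'; python3 -m handwheel '[[[0.028,0,0,0.002,0],[0.028,0,0,0,0]]]'|grep -E 'pos|force'; python3 -m handwheel '[[[0.028,0,0,0.002,0],[0.028,0,0,0,0]]]'|grep -E 'pos|force'
```

```text
eef_pos: [0.5255, 0.0541, 0.1657]
contact_force: [0.1, 1.2, -0.3]
finger_force: 0.0
eef_pos: [0.5262, 0.0541, 0.1649]
contact_force: [-0.4, -0.2, 0.2]
finger_force: 0.0
eef_pos: [0.5261, 0.0541, 0.1628]
contact_force: [0.2, 0.1, 0.6]
finger_force: 0.0
```

```bash
python3 -m handwheel '[[[0.028,0,0,0,5],[0.028,0,0,0,5],[0.028,0,0,0,5],[0.028,0,0,0,5],[0.028,0,0,0,5]]]'; python3 -m handwheel '[[[0.028,0,0,0,5],[0.028,0,0,0,5],[0.028,0,0,0,5],[0.028,0,0,0,5],[0.028,0,0,0,5],[0.028,0,0,0,5],[0.028,0,0,0,5],[0.028,0,0,0,5],[0.028,0,0,0,5],[0.028,0,0,0,0]]]'; python3 - <<'E'
from h import *
st=get_state();print(st['wrist_torque'].round(2))
im=viewer.read_camera('wrist');cv2.imwrite('pics/w4.png',cv2.resize(im[150:450,120:520],(800,600)))
E
```

```text
time: 9.63
eef_pos: [0.5268, 0.0533, 0.1632]
tcp_rot: [0.435, 0.901, -0.0, 0.001]
contact_force: [0.9, -2.9, 0.0]
opening: 0.33
finger_force: 1.8
time: 10.47
eef_pos: [0.5266, 0.0536, 0.1632]
tcp_rot: [0.745, 0.667, 0.0, 0.001]
contact_force: [1.2, -1.1, -0.4]
opening: 0.327
finger_force: 0.7
[-0.18 -0.18 -0.02]
```

View pics/w4.png

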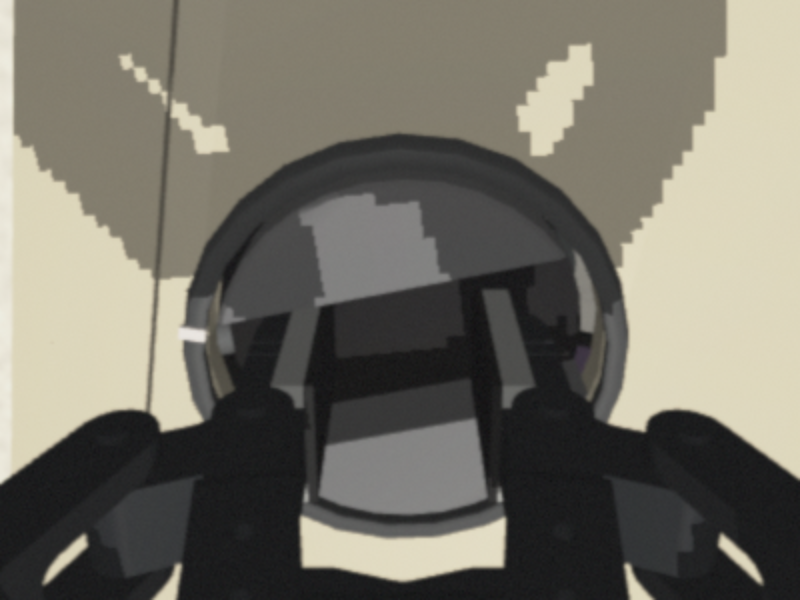

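The dial follows with about 12° of lag and is at about 69°, with the slot moving toward the white tick. I'll keep turning.

```bash
python3 -m handwheel '[[[0.028,0,0,0,4],[0.028,0,0,0,4],[0.028,0,0,0,4],[0.028,0,0,0,4],[0.028,0,0,0,3],[0.028,0,0,0,0]]]'|grep -E 'pos|force|rot'; for i in 1; do python3 -c "from h import *;print(get_state()['wrist_torque'].round(2))"; done; python3 -m handwheel '[[[0.028,0,0,0,2],[0.028,0,0,0,2],[0.028,0,0,0,0]]]'|grep -E 'pos|force|rot';python3 -c "from h import *;print(get_state()['wrist_torque'].round(2))"
```

```text
eef_pos: [0.5265, 0.0537, 0.1631]
tcp_rot: [0.844, 0.536, 0.0, 0.001]
contact_force: [0.7, -1.6, -0.4]
finger_force: 0.9
[-0.33 -0.14  0.03]
eef_pos: [0.5265, 0.0538, 0.1631]
tcp_rot: [0.862, 0.507, 0.0, 0.001]
contact_force: [0.6, -2.3, 0.0]
finger_force: 5.8
[-0.42 -0.22  0.31]
```

```bash
python3 -m handwheel '[[[0.028,0,0,0,1.5],[0.028,0,0,0,0],[0.028,0,0,0,0]]]'|grep -E 'force|rot';python3 -c "
from h import *
print(get_state()['wrist_torque'].round(2))
im=viewer.read_camera('wrist');cv2.imwrite('pics/w5.png',cv2.resize(im[150:450,120:520],(800,600)))"
```

```text
tcp_rot: [0.868, 0.496, -0.0, 0.001]
contact_force: [1.2, -2.2, 1.9]
finger_force: 14.4
[-0.48 -0.09  0.68]
```

View pics/w5.png

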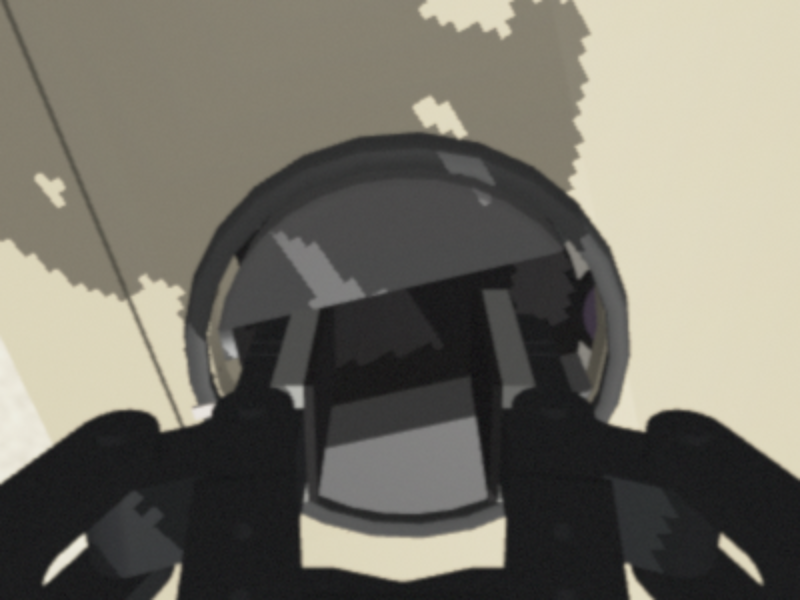

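The torque climbs at the stop and the slot is lined up with the tick. Next I'll back off the slack, withdraw straight up and check.

```bash
python3 -m handwheel '[[[0.028,0,0,0,-5],[0.028,0,0,0,-6],[0.028,0,0,0,-2],[0.028,0,0,-0.008,0],[0.028,0,0,-0.015,0],[0.028,0,0,-0.03,0],[0.028,-0.02,0,-0.04,0],[0.028,-0.02,0,-0.03,0],[0.028,0,0,0,0],[0.028,0,0,0,0]]]'
python3 - <<'E'
from h import *
cv2.imwrite('pics/w6.png',viewer.read_camera('wrist'))
for n in('scene','side'):
    viewer.read_camera(n); print(n,[(round(r['confidence'],2),np.round(np.array(r['xy'])*[640,480],1)) for r in viewer.pinpoint(n,'slot')[:1]])
print(get_state()['contact_force'])
E
```

```text
time: 12.4
eef_pos: [0.5152, 0.017, 0.2863]
tcp_rot: [0.809, 0.588, 0.002, 0.001]
contact_force: [0.4, 1.3, -0.2]
opening: 0.326
finger_force: 0.0
scene [(0.61, array([305.9, 194.3]))]
side [(0.89, array([329.4, 236.5]))]
[0.03109437 0.28414187 0.32612725]
```

View pics/w6.png

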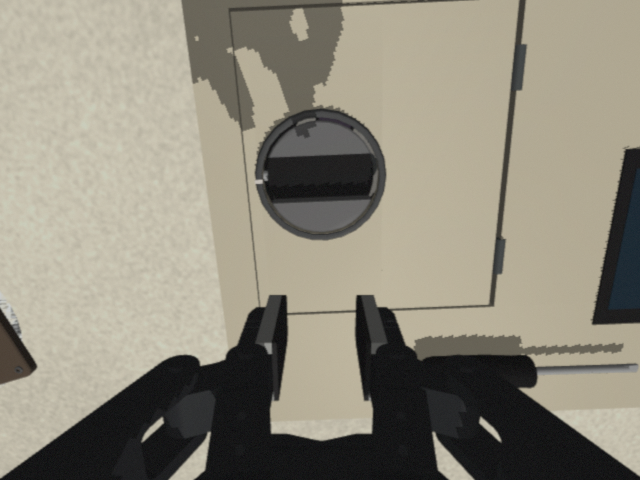

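The cover is flush, and the slot is parallel to the cover's sides and in line with the tick at (262,181). The fastener is locked and nothing is being touched.

```bash
python3 -c "
from plant import sign_off
print(sign_off())"
```

```text
the job is handed in; nothing more can be done
None
```

The cover is pushed fully shut, the fastener is turned clockwise to its stop with its slot on the white tick, the arm is clear of everything, and the job was handed in at about 12.5 s of the 42 s; no verdict came back.

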